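# Hang the L-shaped bay marker level on the peg

### The arm

A 6-joint arm with a two-finger parallel gripper is mounted at the origin on the work surface. World frame = base frame: x ahead of the robot, y to its left, z up, the work surface at z = 0. Lengths are in mm, angles in rad, forces in N, time in s.
With the tool pointing down it reaches from about 400 to 925 mm from the base axis. Payload 12.5 kg.
Tool frame: the origin (TCP) lies midway between the tips of the shut fingers; the grasp point (between the pads) lies 19 mm behind it; x points along the fingers, y is the direction in which the jaws open and shut, and the axes are right-handed (so a half turn about x gives the same grasp; the last joint's range is limited). The gripper opens to 95 mm and grips with 3 to 60 N. Pads are 20 mm wide; open, the fingers measure 119 mm over their backs; the gripper's body (75 mm by 180 mm) begins 59 mm behind the grasp point.
Start: joints at [-1.3, 0.491, 1.559, -0, 1.092, -0.106], TCP at [229.99, -581.164, 214.661] pointing down, gripper open.
Joint ranges: [-3.1, 3.1], [-0.84, 2.19], [0.05, 2.79], [-1.13, 4.28], [0.06, 2.93], [-2.69, 2.69]. Speed limits (rad/s): [2.22, 2.22, 2.79, 3.14, 3.14, 3.14].

### API

Orientations are given as [roll, pitch, yaw] about the fixed x, y, z axes, in that order (R = Rz(yaw) Ry(pitch) Rx(roll)).
In Python, from cell import sensors, read_camera, get_calibration, order gives the robot as it stands. The module is installed in compiled form; this text tells all that it offers.
- The arm moves only by the tool servo_tool, never from a script. Its argument "steps" is text: rows parted by semicolons, each of 7 numbers parted by spaces: the shift along the tool's x, y, z in mm, then the turn, a rotation vector about the tool's x, y, z in rad, then the finger opening in mm, from 0 to 95.1. A call has exactly 8 rows; each row shifts and turns the pose as measured when the row begins, along the tool's axes as they then stand; what a row does not reach is not made up. A row lasts 1/10 s, in which the tool goes at most 50 mm and 8.59 degrees, less where a joint would pass 70% of its speed; a pose out of reach is approached as far as the arm can. A call is refused whole if a number of a shift passes 50 or a number of a turn 0.15, either way. A call with a gripper value outside its range is refused whole. The fingers move at their own pace and stop on an object; the grip force is fixed at half the most. Time passes only in rows, so rows that do not move let the fingers close, or fill a call up. It gives the time, the measured TCP pose, the force and the opening at its end, in the units of the state.
- sensors.state(): the state, without advancing time (a new reading comes with each control period).
- read_camera(name): name is "side" or "top" or "wrist"; returns (picture, depth): 480x640x3 uint8, blue, green, red; 480x640 float32, mm along the optical axis (not along the pixel's ray), 0 where there is no reading.
- get_calibration(name): a dict with "mtx" (3x3 intrinsics, pixels), "R" (3x3) and "t" (3): a world point X has camera coordinates R X + t. Camera axes: x right, y down, z forward; pixel columns grow to the right and rows downward; lengths in mm; the calibration is good to about 2 mm. A picture is of the moment at which its call begins: read the wrist's pose just before it. get_calibration takes no time and is no camera call; for the wrist camera it gives the pose at the moment of the call.
- order.job_done(): hands the job in, once; it reports no verdict.
The state is a dict: "t": time; "joints": joint angles; "qvel": joint speeds; "tau": joint torques, N m; "eef_pos": TCP position; "tcp_rot": TCP orientation; "ft_force": force on the tool from outside, world axes, zero at the start; "moment": the same for the moment, N m; "opening": opening from 0.0 (shut) to 1.0 (fully open).
Only numpy, scipy, OpenCV 4.12 (cv2) and the standard library are available. Lean on these libraries where they do the work, as an engineer would, in place of code of your own. Each camera call takes 0.05 s, during which the arm holds its last target.

### The job

Take the L-shaped plywood bay marker out of its holder and hang it on the peg of the hanging stand, by the one of its four holes that lets it hang level (long bar horizontal, leg pointing down), passed right over the peg's head so that it hangs on the thin neck, free of everything else. The peg is clamped at an unknown height in its slot, so find it by feel and press only lightly on it; leave the other things on the table alone.

Things in the scene. Friction and masses are not known exactly. Their poses are not given: they have to be found in the camera images.
- marker: L-shaped bay marker of one even sheet of plywood, 10 mm thick, 0.15 to 0.3 kg. Bar 200 mm long, 46 mm high; leg hanging from one end. Origin: centre of the bar. x through the thickness, y along the bar, z up: bar y -100 to 100, z -23 to 23 mm; leg y 40 to 100, z -153 to -23 mm. Four 14 mm through-holes along x in the bar. Starts upright in the holder, free to pinch across its thickness from above.
- leg_end (a point): Middle of the lower end of the marker's leg, at y = 70, z = -153 mm in the marker's frame.
- hole0 (a point): Centre of hole 0 of the marker (mid-thickness), at y = -27.5 mm, z = 8 mm in the marker's frame. Only one of the four holes lies above the marker's centre of mass; the next would leave it slanting by about 30 degrees.
- hole1 (a point): Centre of hole 1 of the marker (mid-thickness), at y = 2.5 mm, z = 8 mm in the marker's frame. Only one of the four holes lies above the marker's centre of mass; the next would leave it slanting by about 30 degrees.
- hole2 (a point): Centre of hole 2 of the marker (mid-thickness), at y = 32.5 mm, z = 8 mm in the marker's frame. Only one of the four holes lies above the marker's centre of mass; the next would leave it slanting by about 30 degrees.
- hole3 (a point): Centre of hole 3 of the marker (mid-thickness), at y = 62.5 mm, z = 8 mm in the marker's frame. Only one of the four holes lies above the marker's centre of mass; the next would leave it slanting by about 30 degrees.
- holder: Fixed steel holder of the marker, foot 110 x 220 x 14 mm. Origin: centre of its underside; x across the marker's face, y along it. The leg stands on the foot in a groove whose cheeks rise to 45 mm above the table (y 38 to 102 mm). The marker's origin starts 167 mm above the holder's, with the same yaw. Lift it straight up by 40 mm to clear.
- fork (a point): Seat of the holder's fork, which carries the free end of the bar, 144 mm above the table, at y = -85 mm of the holder. The fork is 20 mm wide in y, 25 mm over its cheeks in x, its tips 160 mm above the table.
- stand: Fixed hanging stand: foot 130 x 110 x 12 mm, post 16 mm (x) by 20 mm (y), its top 246 mm above the table. Origin: under the post's axis, on the table; z up. A level steel peg sticks out along the stand's +x at y = 0. Its height is not given: it is clamped in the slot with its axis 205 to 235 mm above the table, different each time. It does not shift under light pressing.
- slot_mid (a point): Middle of the slot on the post's face, stand x = 8, y = 0, z = 220 mm. The peg, within 15 mm above or below this, has along the stand's x: a clamp block 18 x 18 mm from 8 to 16 mm; a neck 7 mm in diameter from 16 to 42 mm; a head 11 mm in diameter from 42 to 48 mm; then a nose tapering to 8 mm in diameter at the tip, 52 mm.
- spare: Loose straight plywood board with four holes, 200 x 46 x 10 mm, lying flat on the table; not to be used. Origin: centre of its underside.
- tape: Roll of brown tape, 100 mm across, 48 mm high, a bystander. Origin: centre of its underside.
- carton: Small cardboard carton, 110 x 150 x 80 mm, a bystander. Origin: centre of its underside.
- cup: White cup, 72 mm across, 90 mm high, a bystander. Origin: centre of its underside.
- tin: Metal can, 74 mm across, 100 mm high, a bystander. Origin: centre of its underside.
- wrench: Steel wrench lying flat, a bystander. Origin: its underside, near its middle.
- offcut: Wooden offcut, 90 x 45 x 35 mm, a bystander. Origin: centre of its underside.
Mind the look-alikes: they are no part of the job. Leave any green or purple look-alike of the holder alone.

How it is judged (in metres and radians):
On the way, in this order (a step that is already met when the one before it is completed fails the run):
1. the marker is lifted clear out of its holder (z of marker in the frame of holder above 0.205 m), for 0.1 s.
2. with the gripper still holding the marker, one of its holes is passed over the peg's head onto the neck (((x of hole0 in the frame of stand between 0.016 and 0.039 m and y of hole0 in the frame of stand between -0.007 and 0.007 m and z of hole0 in the frame of stand between 0.197 and 0.238 m) or (x of hole1 in the frame of stand between 0.016 and 0.039 m and y of hole1 in the frame of stand between -0.007 and 0.007 m and z of hole1 in the frame of stand between 0.197 and 0.238 m) or (x of hole2 in the frame of stand between 0.016 and 0.039 m and y of hole2 in the frame of stand between -0.007 and 0.007 m and z of hole2 in the frame of stand between 0.197 and 0.238 m) or (x of hole3 in the frame of stand between 0.016 and 0.039 m and y of hole3 in the frame of stand between -0.007 and 0.007 m and z of hole3 in the frame of stand between 0.197 and 0.238 m)) and contact force between the fingers and marker above 1 N), for 0.1 s.
At the end, for the whole second after the job is handed in: The marker hangs on the peg by one of its holes, the board wholly behind the head (hole centre 16 to 39 mm out along the stand's x, within 7 mm sideways, 197 to 238 mm high), level and upright within 0.14 rad (8 degrees), at rest and released (((x of hole0 in the frame of stand between 0.016 and 0.039 m and y of hole0 in the frame of stand between -0.007 and 0.007 m and z of hole0 in the frame of stand between 0.197 and 0.238 m) or (x of hole1 in the frame of stand between 0.016 and 0.039 m and y of hole1 in the frame of stand between -0.007 and 0.007 m and z of hole1 in the frame of stand between 0.197 and 0.238 m) or (x of hole2 in the frame of stand between 0.016 and 0.039 m and y of hole2 in the frame of stand between -0.007 and 0.007 m and z of hole2 in the frame of stand between 0.197 and 0.238 m) or (x of hole3 in the frame of stand between 0.016 and 0.039 m and y of hole3 in the frame of stand between -0.007 and 0.007 m and z of hole3 in the frame of stand between 0.197 and 0.238 m)) and angle between marker's own z axis and vertical below 0.14 rad and contact force between marker and stand above 0.7 N and linear speed of marker below 0.02 m/s and angular speed of marker below 0.25 rad/s); the robot touches nothing.
It fails at once if the marker is pressed against the stand or its peg with more than 25 N (contact force between marker and stand above 25 N).
It fails at once if the gripper presses on the stand or its peg with more than 25 N (contact force between any of the fingers, the arm and stand above 25 N).
It fails at once if a bystander is moved by more than 20 mm (distance of any of spare, tape, carton, cup, tin, wrench, offcut from where it was at the start of the episode above 0.02 m).
It also fails if it takes over 58 s, if anything falls off the work surface, if the arm or the gripper's body presses on something with over 40 N, if the wrist force passes 120 N, or if a joint passes its speed limit or range.

## Working session

There is one attempt and no reset: what is moved stays moved. The work goes in short steps, Python scripts to look and compute and a tool call to move; the robot and the scene stay as the last step left them, time stands still between calls to the robot, and variables do not carry over. Pictures are saved under pics/ and viewed, and the job is handed in when it is done.

Besides the shell and the picture viewer there is one more tool, called after "Request:" as a command line: name --argument value ..., lists and objects as JSON in quotes. servo_tool: Moves the arm, as the interface text tells. Its arguments: {"type":"object","properties":{"steps":{"type":"string"}},"required":["steps"]}

```bash
mkdir -p pics
python3 - <<'E'
from cell import *
import cv2,numpy as np
print(sensors.state())
for n in ["side","top","wrist"]:
    p,d=read_camera(n); cv2.imwrite(f"pics/{n}0.png",p); np.save(f"pics/{n}0.npy",d)
    c=get_calibration(n); print(n,c); np.savez(f"pics/{n}0c.npz",**c)
E
```

```text
{'t': 0.0, 'joints': array([-1.29957841e+00,  4.91529326e-01,  1.55943935e+00,  2.64688591e-05,
        1.09172821e+00, -1.05624922e-01]), 'qvel': array([1.58927932e-04, 1.79700063e-03, 4.40942740e-04, 8.24708873e-04,
       8.23708109e-05, 1.29684808e-03]), 'tau': array([-2.28414261e-03, -6.12650657e+01, -2.58181071e+01,  6.91893767e-02,
        4.81880084e-02, -1.60014051e-04]), 'eef_pos': array([ 229.93788202, -580.90060077,  214.0840173 ]), 'tcp_rot': array([-1.69767773,  1.56969184,  1.82074554]), 'ft_force': array([-0.1651635 , -0.96739492, -0.20754193]), 'moment': array([-0.01377946, -0.04903357,  0.00223032]), 'opening': 1.0008912502866167}
side {'mtx': array([[447.19022157,   0.        , 321.28104473],
       [  0.        , 447.19022157, 242.89294832],
       [  0.        ,   0.        ,   1.        ]]), 'R': array([[-0.7779587 , -0.6279586 , -0.02117208],
       [-0.34248796,  0.45206656, -0.82361267],
       [ 0.52676585, -0.63348546, -0.56675737]]), 't': array([406.35340926, 308.10211777, 965.18008149])}
top {'mtx': array([[516.52546927,   0.        , 321.94729347],
       [  0.        , 516.52546927, 245.16746693],
       [  0.        ,   0.        ,   1.        ]]), 'R': array([[ 0.02492051, -0.99967557,  0.00526502],
       [-0.99550987, -0.02529706, -0.09121486],
       [ 0.09131845, -0.00296826, -0.99581732]]), 't': array([ -18.78156555,  530.16601939, 1477.27876836])}
wrist {'mtx': array([[396.81213112,   0.        , 318.41480527],
       [  0.        , 396.81213112, 241.19152151],
       [  0.        ,   0.        ,   1.        ]]), 'R': array([[ 0.36787852, -0.92987313, -0.00116659],
       [-0.89542569, -0.3545881 ,  0.26922133],
       [-0.25075534, -0.09799615, -0.96307763]]), 't': array([-624.54040544,  -30.51503867,  390.91923717])}
```

View pics/side0.png

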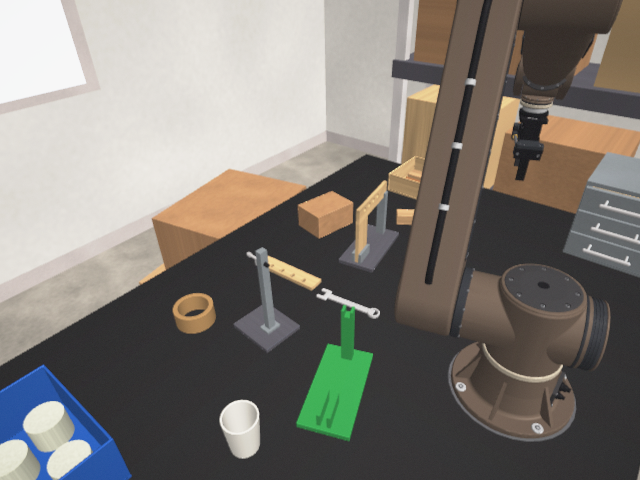

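View pics/top0.png

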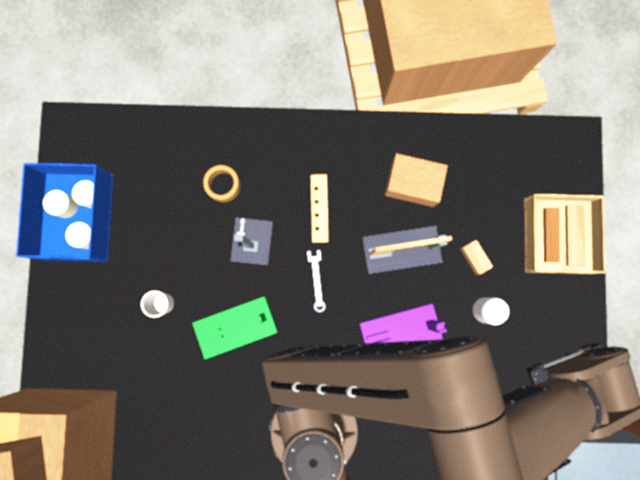

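View pics/wrist0.png

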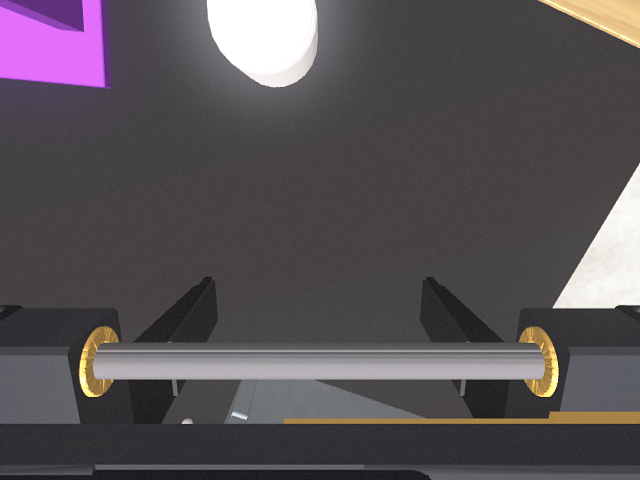

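Run:
```python
import cv2,numpy as np
t=cv2.imread("pics/top0.png");s=cv2.imread("pics/side0.png")
a=cv2.resize(t[200:280,215:295],(400,400),interpolation=2);b=cv2.resize(t[215:285,355:460],(600,400),interpolation=2)[:,:400*600//600]
cv2.imwrite("pics/z1.png",np.hstack([a,cv2.resize(t[215:285,355:460],(400,400),interpolation=2)]))
cv2.imwrite("pics/z2.png",np.hstack([cv2.resize(s[235:355,220:310],(390,520),interpolation=2),cv2.resize(s[170:280,330:410],(390,520),interpolation=2)]))
```

```text
(no output)
```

View pics/z1.png

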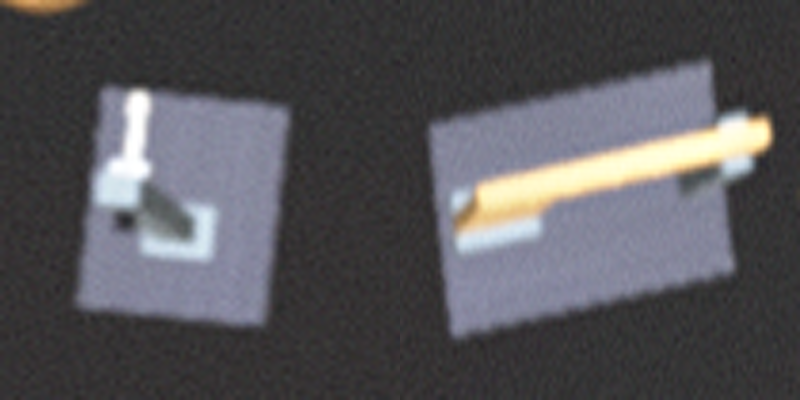

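View pics/z2.png

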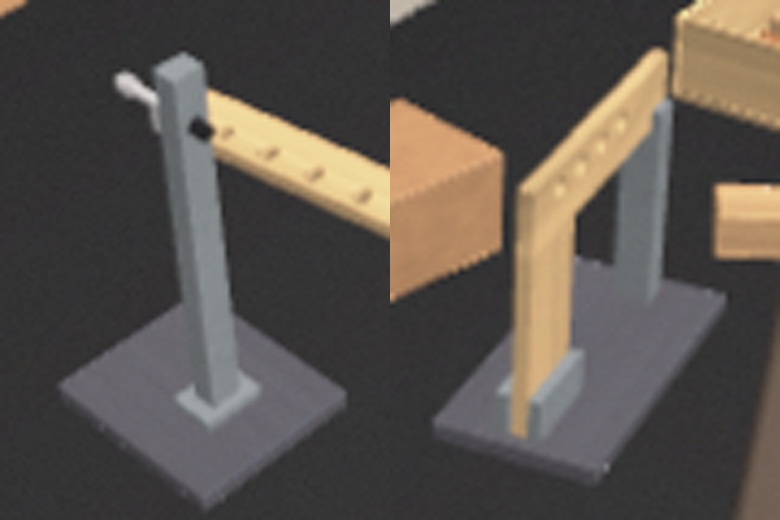

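```bash
cat > h.py <<'E'
import numpy as np,cv2
def cloud(d,c):
    v,u=np.mgrid[0:480,0:640]; K=c["mtx"]
    P=np.stack([(u-K[0,2])/K[0,0]*d,(v-K[1,2])/K[1,1]*d,d],-1)
    W=(P-c["t"])@c["R"]; W[d<=0]=np.nan; return W
def proj(X,c):
    p=(np.atleast_2d(X)@c["R"].T+c["t"])@c["mtx"].T; return p[:,:2]/p[:,2:]
def backz(uv,z,c):
    uv=np.atleast_2d(uv); r=np.c_[uv,np.ones(len(uv))]@np.linalg.inv(c["mtx"]).T@c["R"]; o=-c["R"].T@c["t"]
    return o+r*((z-o[2])/r[:,2])[:,None]
E
python3 - <<'E'
from h import *
for n in ["top","side"]:
    c=np.load(f"pics/{n}0c.npz");d=np.load(f"pics/{n}0.npy");W=cloud(d,c)
    img=cv2.imread(f"pics/{n}0.png")
    print(n,"table z",np.nanmedian(W[...,2][(W[...,2]<30)&(W[...,0]>300)&(abs(W[...,1])<400)]))
    np.save(f"pics/{n}W.npy",W)
W=np.load("pics/topW.npy");img=cv2.imread("pics/top0.png").astype(int)
def foot(name,u0,u1,v0,v1,zt):
    w=W[v0:v1,u0:u1];s=img[v0:v1,u0:u1].sum(-1)
    m=(w[...,2]>5)
    print(name,m.sum(),s[m].min())
    cnt=np.argwhere((s>170)&(w[...,2]<40))[:,::-1]+[u0,v0]
    cnt=cnt.astype(np.float32)
    c=np.load("pics/top0c.npz")
    X=backz(cnt,zt,c)[:,:2].astype(np.float32)
    r=cv2.minAreaRect(X);print(r)
    m2=w[...,2]>100
    print("high",w[m2].min(0),w[m2].max(0),np.median(w[m2],0))
    return X,w
foot("stand",225,280,208,275,12)
foot("holder",355,460,215,285,14)
E
```

```text
top table z -1.87732866491314
side table z -1.1279008785943665
stand 1744 136
((538.0211181640625, 200.00132751464844), (186.31268310546875, 157.60877990722656), 2.4078822135925293)
high [505.77151747 192.9958838  100.1187069 ] [574.53559962 214.6479582  250.93823586] [525.05069849 200.50320643 217.98706676]
holder 3041 132
((525.6365966796875, -255.16433715820312), (202.67955017089844, 306.3900146484375), 1.4329272508621216)
high [ 502.28237376 -339.53703191  100.07862799] [ 553.59573289 -140.60866442  196.4320999 ] [ 524.9595938  -246.15409779  187.26361422]
```

Run:
```python
from h import *
W=np.load("pics/topW.npy");img=cv2.imread("pics/top0.png");c=np.load("pics/top0c.npz")
for name,u0,u1,v0,v1,zt in [("stand",222,285,208,275,12),("holder",352,450,218,285,14)]:
    g=cv2.GaussianBlur(img,(3,3),0).astype(int).sum(-1)[v0:v1,u0:u1]
    m=(g>230).astype(np.uint8)
    # drop wood outside
    cs,_=cv2.findContours(m,0,2);k=max(cs,key=cv2.contourArea)[:,0]+[u0,v0]
    X=backz(k,zt,c)[:,:2].astype(np.float32);r=cv2.minAreaRect(X)
    print(name,r,"\n",cv2.boxPoints(r))
# tops
w=W[205:260,225:270].reshape(-1,3);p=w[w[:,2]>238];print("posttop",len(p),p.mean(0),p.min(0),p.max(0))
w=W[215:285,355:460].reshape(-1,3);p=w[w[:,2]>175]
print("bar",len(p),p.mean(0),np.median(p[:,2]));r=cv2.minAreaRect(p[:,:2].astype(np.float32));print(r);print(cv2.boxPoints(r))
# peg
w=W[205:260,225:270].reshape(-1,3);p=w[(w[:,2]>190)&(w[:,2]<236)];print(p[np.argsort(-p[:,0])].round(0)[:60:2])
```

```text
stand ((539.3286743164062, 202.70040893554688), (114.85641479492188, 135.080322265625), 85.32757568359375) 
 [[467.33493 150.9648 ]
 [601.9664  139.96132]
 [611.3224  254.43602]
 [476.69098 265.4395 ]]
holder ((527.7130126953125, -255.5758514404297), (114.1544418334961, 255.59841918945312), 10.243624687194824) 
 [[ 448.8185  -139.96397]
 [ 494.2726  -391.48828]
 [ 606.60754 -371.18774]
 [ 561.15344 -119.66342]]
posttop 58 [523.38100108 203.68528645 244.99378941] [514.93026524 193.72887651 238.69790959] [530.51253808 214.6479582  250.93823586]
bar 316 [ 524.57513162 -238.77234935  188.78798954] 188.9682820628577
((524.9154052734375, -239.5582275390625), (10.245368957519531, 198.42127990722656), 10.136604309082031)
[[ 502.41205 -142.79774]
 [ 537.3333  -338.12186]
 [ 547.41876 -336.31873]
 [ 512.4975  -140.9946 ]]
[[575. 197. 217.]
 [574. 202. 220.]
 [572. 206. 214.]
 [571. 202. 220.]
 [569. 200. 218.]
 [569. 202. 220.]
 [567. 200. 217.]
 [566. 197. 220.]
 [564. 197. 217.]
 [564. 200. 216.]
 [562. 202. 216.]
 [559. 202. 216.]
 [557. 205. 214.]
 [556. 199. 218.]
 [554. 199. 216.]
 [552. 202. 215.]
 [551. 199. 219.]
 [549. 199. 214.]
 [547. 200. 212.]
 [546. 204. 216.]
 [544. 204. 213.]
 [541. 202. 215.]
 [540. 211. 220.]
 [538. 195. 224.]
 [538. 203. 223.]
 [538. 208. 223.]
 [537. 194. 213.]
 [536. 208. 220.]
 [535. 203. 223.]
 [535. 197. 226.]]
```

```bash
cat >> h.py <<'E'
from scipy.spatial.transform import Rotation as Ro
def rot(s): return Ro.from_euler("xyz",s["tcp_rot"])
def Rdown(yaw,sgn=1):
    # tool y along sgn*(cos yaw, sin yaw), x down
    y=sgn*np.array([np.cos(yaw),np.sin(yaw),0]);x=np.array([0,0,-1.]);return Ro.from_matrix(np.c_[x,y,np.cross(x,y)])
def delta(s,pos,R):
    R0=rot(s);return R0.inv().apply(np.array(pos)-s["eef_pos"]),(R0.inv()*R).as_rotvec()
def show(s):
    print("t",round(s["t"],2),"pos",s["eef_pos"].round(2),"q",s["joints"].round(3),"F",s["ft_force"].round(2),"M",s["moment"].round(3),"op",round(s["opening"],3)); print(rot(s).as_matrix().round(4))
E
python3 - <<'E'
from h import *;from cell import *
s=sensors.state();show(s)
for sg in(1,-1):print(delta(s,[524.9,-239.6,250],Rdown(np.radians(10.1),sg)))
E
```

```text
t 0.15 pos [ 229.95 -581.    214.23] q [-1.3    0.491  1.559  0.     1.092 -0.106] F [0.52 0.13 0.13] M [-0.044 -0.004 -0.003] op 1.001
[[-2.000e-04  3.679e-01 -9.299e-01]
 [ 7.000e-04 -9.299e-01 -3.679e-01]
 [-1.000e+00 -8.000e-04 -1.000e-04]]
(array([ -35.5685226 , -208.95617676, -399.87399534]), array([-1.37029704e+00, -6.12935357e-04,  5.64177174e-04]))
(array([ -35.5685226 , -208.95617676, -399.87399534]), array([1.77129544e+00, 5.95973234e-04, 6.47479345e-04]))
```

Request:
servo_tool --steps "-8 -20 -40 0 0 0 95;-8 -20 -40 0 0 0 95;-8 -20 -40 0 0 0 95;-8 -20 -40 0 0 0 95;-8 -20 -40 0 0 0 95;0 -20 -40 0 0 0 95;0 -20 -40 0 0 0 95;0 -20 -40 0 0 0 95"

```text
t: 0.95
eef_pos: [473.5, -308.7, 253.9]
tcp_rot: [-1.56, 1.567, 1.95]
ft_force: [0.0, -0.8, 0.2]
opening: 0.997
```

Request:
servo_tool --steps "0 0 0 -0.14 0 0 95;0 0 0 -0.14 0 0 95;0 0 0 -0.14 0 0 95;0 0 0 -0.14 0 0 95;0 0 0 -0.14 0 0 95;0 0 0 -0.14 0 0 95;0 0 0 -0.14 0 0 95;0 0 0 -0.14 0 0 95"

```text
t: 1.75
eef_pos: [477.1, -301.9, 252.4]
tcp_rot: [-2.587, 1.564, 2.091]
ft_force: [0.5, 0.1, -0.7]
opening: 0.998
```

Run:
```python
from h import *;from cell import *
s=sensors.state();show(s)
for sg in(1,):print(delta(s,[524.9,-239.6,250],Rdown(np.radians(10.1),sg)))
```

```text
t 1.75 pos [ 477.14 -301.89  252.35] q [-0.682  0.37   1.656  0.003  1.122 -0.649] F [ 0.49  0.14 -0.66] M [-0.079 -0.098 -0.005] op 0.998
[[-0.0034  0.9994 -0.0341]
 [ 0.006  -0.0341 -0.9994]
 [-1.     -0.0037 -0.0059]]
(array([  2.56271535,  45.61781246, -63.86915735]), array([-0.21040378, -0.00626226,  0.00301864]))
```

Request:
servo_tool --steps "0 0 0 -0.105 -0.003 0.0015 95;0 0 0 -0.105 -0.003 0.0015 95;0 19 -17 0 0 0 95;0 19 -17 0 0 0 95;0 19 -17 0 0 0 95;0 0 0 0 0 0 95;0 0 0 0 0 0 95;0 0 0 0 0 0 95"

```text
t: 2.55
eef_pos: [523.8, -239.7, 250.7]
tcp_rot: [-2.278, 1.567, 2.624]
ft_force: [0.7, 0.5, 1.5]
opening: 1.0
```

Run:
```python
from h import *;from cell import *
s=sensors.state();show(s)
print(delta(s,[524.9,-239.6,250],Rdown(np.radians(10.1))))
p,d=read_camera("wrist");cv2.imwrite("pics/w1.png",p);np.save("pics/w1.npy",d);np.savez("pics/w1c.npz",**get_calibration("wrist"))
```

```text
t 2.55 pos [ 523.78 -239.66  250.72] q [-0.544  0.387  1.633 -0.     1.125 -0.733] F [0.67 0.52 1.48] M [-0.028 -0.157 -0.034] op 1.0
[[-0.0029  0.9821  0.1885]
 [ 0.0016  0.1885 -0.9821]
 [-1.     -0.0025 -0.0022]]
(array([0.71353958, 1.11814169, 0.1500325 ]), array([ 0.01340451, -0.0021445 ,  0.00254449]))
```

View pics/w1.png

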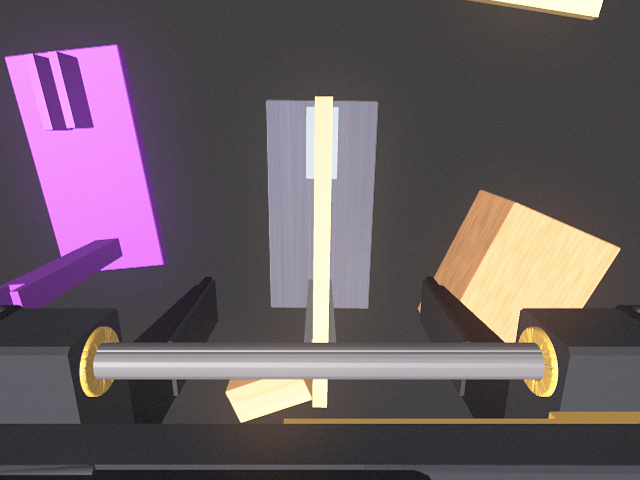

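Run:
```python
from h import *
c=np.load("pics/w1c.npz");W=cloud(np.load("pics/w1.npy"),c)
w=W[80:335,290:350].reshape(-1,3);p=w[(w[:,2]>178)&(w[:,2]<200)]
print(len(p),np.median(p[:,2]));r=cv2.minAreaRect(p[:,:2].astype(np.float32));print(r,cv2.boxPoints(r))
A=np.polyfit(p[:,1],p[:,0],1);print("yaw",np.degrees(np.arctan(-A[0])),"x at -239.6",np.polyval(A,-239.6),"ymax",p[:,1].max())
```

```text
4000 189.72400461677307
((521.3847045898438, -218.59439086914062), (10.040547370910645, 144.8401641845703), 10.22180461883545) [[ 503.5925  -148.21466]
 [ 529.2957  -290.75592]
 [ 539.1769  -288.97412]
 [ 513.4737  -146.43286]]
yaw 10.129626812204451 x at -239.6 525.1320629554858 ymax -146.57753802517522
```

Request:
servo_tool --steps "20 1 0 0.012 -0.002 0.002 95;20 0 0 0 0 0 95;20 0 0 0 0 0 95;20 0 0 0 0 0 95;7 0 0 0 0 0 95;0 0 0 0 0 0 95;0 0 0 0 0 0 60;0 0 0 0 0 0 60"

```text
t: 3.4
eef_pos: [522.9, -244.9, 163.5]
tcp_rot: [0.639, 1.567, -0.761]
ft_force: [-0.1, -0.2, 0.4]
opening: 0.882
```

Run:
```python
from h import *;from cell import *
s=sensors.state();show(s)
print(delta(s,[525,-241,161],Rdown(np.radians(10.1))))
```

```text
t 3.4 pos [ 522.88 -244.88  163.46] q [-5.520e-01  4.790e-01  1.738e+00 -1.000e-03  9.200e-01 -7.220e-01] F [-0.07 -0.2   0.44] M [-0.024 -0.1   -0.004] op 0.882
[[ 0.0027  0.9855  0.1698]
 [-0.0026  0.1698 -0.9855]
 [-1.      0.0023  0.003 ]]
(array([ 2.45773515,  2.74069023, -3.4696703 ]), array([-0.00562102,  0.00304896, -0.00225335]))
```

Request:
servo_tool --steps "2 2.5 -3.5 -0.005 0.003 -0.002 60;0 0 0 0 0 0 40;0 0 0 0 0 0 20;0 0 0 0 0 0 0;0 0 0 0 0 0 0;0 0 0 0 0 0 0;0 0 0 0 0 0 0;0 0 0 0 0 0 0"

```text
t: 4.2
eef_pos: [525.6, -240.9, 163.5]
tcp_rot: [0.91, 1.567, -0.484]
ft_force: [-0.5, -0.7, 0.7]
opening: 0.217
```

Run:
```python
from h import *;from cell import *
s=sensors.state();show(s)
```

```text
t 4.2 pos [ 525.63 -240.87  163.47] q [-0.544  0.48   1.736  0.     0.922 -0.721] F [-0.47 -0.68  0.71] M [ 0.035 -0.143  0.024] op 0.217
[[ 0.003   0.9845  0.1756]
 [-0.0016  0.1756 -0.9845]
 [-1.      0.0027  0.0021]]
```

Request:
servo_tool --steps "0 0 0 0 0 0 0;0 0 0 0 0 0 0;0 0 0 0 0 0 0;0 0 0 0 0 0 0;-3 0 0 0 0 0 0;-6 0 0 0 0 0 0;-10 0 0 0 0 0 0;-10 0 0 0 0 0 0"

```text
t: 5.0
eef_pos: [524.8, -240.5, 192.9]
tcp_rot: [-2.5, 1.571, 2.389]
ft_force: [-0.4, -0.6, -1.9]
opening: 0.107
```

Run:
```python
from h import *;from cell import *
s=sensors.state();show(s)
```

```text
t 5.0 pos [ 524.8  -240.5   192.92] q [-0.544  0.446  1.704  0.     0.991 -0.721] F [-0.43 -0.59 -1.9 ] M [-0.073 -0.123 -0.034] op 0.107
[[-2.000e-04  9.845e-01  1.757e-01]
 [ 2.000e-04  1.757e-01 -9.845e-01]
 [-1.000e+00 -2.000e-04 -2.000e-04]]
```

Request:
servo_tool --steps "-16 0 0 0 0 0 0;-16 0 0 0 0 0 0;-16 0 0 0 0 0 0;-16 0 0 0.06 0 0 0;-16 0 0 0.06 0 0 0;-16 0 0 0.06 0 0 0;-11 0 0 0.06 0 0 0;0 0 0 0.018 0 0 0"

```text
t: 5.8
eef_pos: [524.5, -240.2, 313.0]
tcp_rot: [1.13, 1.564, -0.531]
ft_force: [0.4, 0.5, -2.7]
opening: 0.101
```

Request:
servo_tool --steps "0 8 -20 0 0 0 0;0 9 -40 0 0 0 0;0 9 -40 0 0 0 0;0 9 -40 0 0 0 0;0 9 -40 0 0 0 0;0 5 -40 0 0 0 0;0 0 -40 0 0 0 0;0 0 -40 0 0 0 0"

```text
t: 6.6
eef_pos: [600.8, 60.4, 311.1]
tcp_rot: [0.79, 1.564, -0.873]
ft_force: [0.5, -0.7, -2.3]
opening: 0.102
```

Run:
```python
from h import *;from cell import *
s=sensors.state();show(s)
print(delta(s,[601.2,173.2,290],Rdown(np.radians(-4.7))))
```

```text
t 6.6 pos [600.79  60.35 311.09] q [-0.007  0.38   1.48  -0.005  1.277  0.086] F [ 0.5  -0.73 -2.25] M [-0.103 -0.096 -0.046] op 0.102
[[ 0.0041  0.9958 -0.0912]
 [-0.0049 -0.0912 -0.9958]
 [-1.      0.0045  0.0045]]
(array([  20.54119526,   -9.97185352, -112.50945557]), array([-0.0092722 ,  0.00448365, -0.00447933]))
```

Request:
servo_tool --steps "0 0 -28 -0.005 0.0045 -0.004 0;0 -3 -28 0 0 0 0;0 -3 -28 0 0 0 0;5 -3 -22 0 0 0 0;10 0 0 0 0 0 0;0 0 0 0 0 0 0;0 0 0 0 0 0 0;0 0 0 0 0 0 0"

```text
t: 7.4
eef_pos: [598.5, 174.9, 293.1]
tcp_rot: [-1.431, 1.566, -3.075]
ft_force: [0.2, -0.7, -1.2]
opening: 0.102
```

Run:
```python
from h import *;from cell import *
s=sensors.state();show(s)
print(delta(s,[601.2,173.2,290],Rdown(np.radians(-4.7))))
for n in ["side","top","wrist"]:
    p,d=read_camera(n); cv2.imwrite(f"pics/{n}2.png",p); np.save(f"pics/{n}2.npy",d)
    np.savez(f"pics/{n}2c.npz",**get_calibration(n))
t=cv2.imread("pics/top2.png");si=cv2.imread("pics/side2.png")
cv2.imwrite("pics/z3.png",np.hstack([cv2.resize(t[170:290,200:300],(400,480),interpolation=2),cv2.resize(si[180:300,200:300],(400,480),interpolation=2)]))
```

```text
t 7.4 pos [598.48 174.94 293.07] q [1.780e-01 4.270e-01 1.453e+00 1.000e-03 1.266e+00 2.520e-01] F [ 0.16 -0.74 -1.21] M [-0.129 -0.123 -0.05 ] op 0.102
[[-4.500e-03  9.973e-01 -7.370e-02]
 [-3.000e-04 -7.380e-02 -9.973e-01]
 [-1.000e+00 -4.500e-03  6.000e-04]]
(array([3.05753742, 2.85854291, 1.53486897]), array([0.00821318, 0.00065068, 0.00448682]))
```

View pics/z3.png

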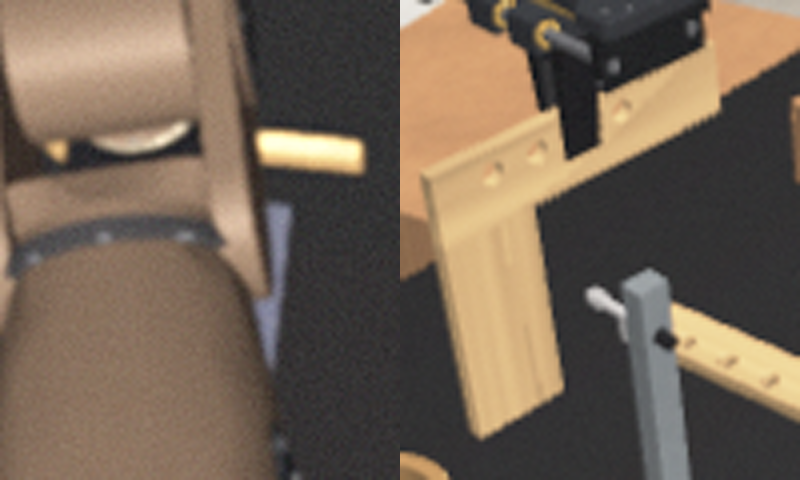

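View pics/wrist2.png

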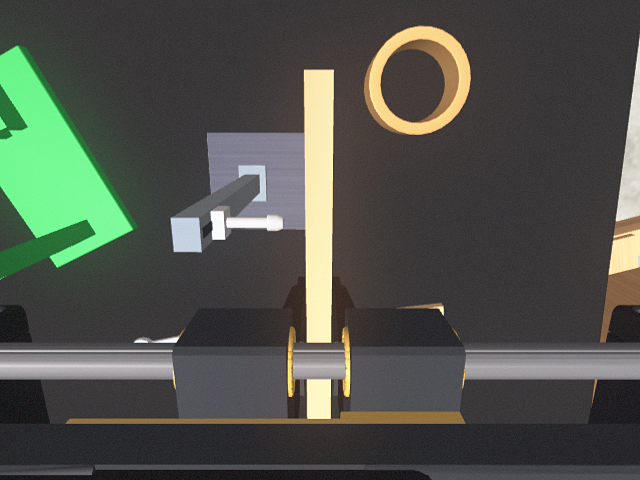

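View pics/side2.png

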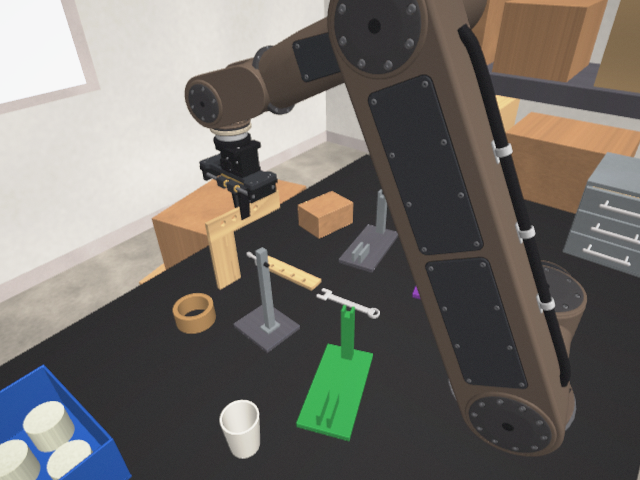

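Run:
```python
from h import *
c=np.load("pics/wrist2c.npz");W=cloud(np.load("pics/wrist2.npy"),c)
w=W[60:320,298:340].reshape(-1,3);p=w[(w[:,2]>300)&(w[:,2]<345)]
A=np.polyfit(p[:,1],p[:,0],1);print("bar yaw",np.degrees(np.arctan(-A[0])),"ymax",np.percentile(p[:,1],[1,99,99.8]),"x at 175",np.polyval(A,175))
B=np.polyfit(p[:,1],p[:,2],1);print("tilt deg",np.degrees(np.arctan(B[0])),"z at 175,265",np.polyval(B,[175,265]))
q=W[205:240,205:290].reshape(-1,3);q=q[(q[:,2]>195)&(q[:,2]<245)]
q=q[np.argsort(q[:,0])]
for a in range(525,580,4):
    k=q[(q[:,0]>=a)&(q[:,0]<a+4)]
    if len(k):print(a,len(k),"y",k[:,1].min().round(1),k[:,1].max().round(1),"mean",k[:,1].mean().round(1),"z",np.percentile(k[:,2],[50,95]).round(1))
t=W[210:260,165:206].reshape(-1,3);t=t[t[:,2]>236];print("posttop",len(t),t.mean(0),t.min(0),t.max(0));r=cv2.minAreaRect(t[:,:2].astype(np.float32));print(r)
```

```text
bar yaw -4.176427041144249 ymax [179.77399201 269.51393833 270.1844695 ] x at 175 598.6378129585626
tilt deg 0.38105794366777396 z at 175,265 [319.21116976 319.809743  ]
525 10 y 208.9 209.3 mean 209.0 z [207.9 212.7]
529 119 y 189.7 209.3 mean 200.0 z [224.1 235.3]
533 355 y 189.3 208.9 mean 201.1 z [222.2 234.5]
537 287 y 189.1 207.5 mean 198.6 z [221.3 222.7]
541 118 y 194.9 207.2 mean 201.2 z [215.5 220.5]
545 67 y 194.8 201.3 mean 198.2 z [215.6 216.8]
549 70 y 194.4 200.7 mean 198.0 z [215.6 217. ]
553 71 y 194.1 200.7 mean 197.7 z [215.8 217.1]
557 67 y 193.8 200.5 mean 197.4 z [215.8 216.8]
561 70 y 193.7 200.1 mean 197.2 z [215.8 217. ]
565 81 y 191.6 201.2 mean 196.7 z [216.7 218.9]
569 106 y 191.2 201.1 mean 196.6 z [217.5 218.9]
573 96 y 191.2 200.4 mean 196.1 z [216.4 218. ]
posttop 1221 [525.95752242 200.17979542 244.68369269] [515.92210398 188.44502643 236.01486026] [533.77211912 210.05832335 247.89505723]
((525.0140380859375, 199.38034057617188), (20.57019805908203, 16.947345733642578), 84.69281005859375)
```

Request:
servo_tool --steps "15 0 0 0.008 0 0.004 0;15 0 0 0 0 0 0;12 0 0 0 0 0 0;0 0 0 0 0 0 0;0 -8 0.3 0 0 0 0;0 -8 0.3 0 0 0 0;0 -8 0.3 0 0 0 0;0 0 0 0 0 0 0"

```text
t: 8.35
eef_pos: [573.6, 174.6, 253.1]
tcp_rot: [1.745, 1.566, 0.089]
ft_force: [0.7, -1.1, -2.2]
opening: 0.102
```

```bash
cat > st.py <<'E'
from h import *;from cell import *
O=np.array([525.5,200.1]);a=np.radians(-4.7);U=np.array([np.cos(a),np.sin(a)]);V=np.array([-np.sin(a),np.cos(a)])
def st(s):
    e=s["eef_pos"][:2]-O; return np.array([e@U,e@V,s["eef_pos"][2]])
def rep():
    s=sensors.state();R=rot(s)
    print("t",round(s["t"],2),"TCP stand",st(s).round(2),"F",s["ft_force"].round(2),"M",s["moment"].round(3),"op",round(s["opening"],3),"rot err(tool)",(R.inv()*Rdown(a)).as_rotvec().round(4))
    return s
if __name__=="__main__":rep()
E
python3 st.py
```

```text
t 8.35 TCP stand [ 49.99 -21.48 253.06] F [ 0.74 -1.06 -2.25] M [-0.099 -0.03  -0.04 ] op 0.102 rot err(tool) [-0.0027 -0.0008 -0.0048]
```

Request:
servo_tool --steps "0 -4.5 -1 0 0 -0.004 0;4 0 0 0 0 0 0;4 0 0 0 0 0 0;0 0 0 0 0 0 0;1 0 0 0 0 0 0;1 0 0 0 0 0 0;1 0 0 0 0 0 0;0 0 0 0 0 0 0"

```text
t: 9.15
eef_pos: [569.3, 176.2, 241.6]
tcp_rot: [2.142, 1.569, 0.487]
ft_force: [-0.4, -0.1, -1.7]
opening: 0.103
```

```bash
python3 st.py
```

```text
t 9.15 TCP stand [ 45.57 -20.19 241.65] F [-0.42 -0.14 -1.66] M [-0.076 -0.079 -0.033] op 0.103 rot err(tool) [-0.0025 -0.0011 -0.0018]
```

Request:
servo_tool --steps "0.7 0 0 0 0 0 0;0 0 0 0 0 0 0;0.7 0 0 0 0 0 0;0 0 0 0 0 0 0;0 0 0 0 0 0 0;0 0 0 0 0 0 0;0 0 0 0 0 0 0;0 0 0 0 0 0 0"

```text
t: 9.95
eef_pos: [569.4, 176.3, 240.3]
tcp_rot: [2.114, 1.568, 0.458]
ft_force: [0.5, 0.6, -1.9]
opening: 0.106
```

```bash
python3 st.py
```

```text
t 9.95 TCP stand [ 45.68 -20.17 240.3 ] F [ 0.5   0.62 -1.88] M [-0.087 -0.1    0.004] op 0.106 rot err(tool) [-0.0026 -0.0013 -0.0021]
```

Request:
servo_tool --steps "0.8 0 0 0 0 0 0;0 0 0 0 0 0 0;0 0 0 0 0 0 0;0 0 0 0 0 0 0;0 0 0 0 0 0 0;0 0 0 0 0 0 0;0 0 0 0 0 0 0;0 0 0 0 0 0 0"

```text
t: 10.75
eef_pos: [569.4, 176.2, 239.4]
tcp_rot: [2.107, 1.568, 0.452]
ft_force: [0.6, 0.5, -2.6]
opening: 0.102
```

```bash
python3 st.py
```

```text
t 10.75 TCP stand [ 45.67 -20.18 239.45] F [ 0.56  0.52 -2.63] M [-0.1  -0.09 -0.  ] op 0.102 rot err(tool) [-0.0025 -0.0013 -0.0021]
```

Request:
servo_tool --steps "0.8 0 0 0 0 0 0;0 0 0 0 0 0 0;0 0 0 0 0 0 0;0 0 0 0 0 0 0;0 0 0 0 0 0 0;0 0 0 0 0 0 0;0 0 0 0 0 0 0;0 0 0 0 0 0 0"

```text
t: 11.55
eef_pos: [569.4, 176.3, 238.6]
tcp_rot: [2.117, 1.568, 0.462]
ft_force: [-1.3, -0.2, -2.5]
opening: 0.105
```

```bash
python3 st.py
```

```text
t 11.55 TCP stand [ 45.67 -20.17 238.57] F [-1.32 -0.24 -2.55] M [-0.121 -0.01   0.003] op 0.105 rot err(tool) [-0.0026 -0.0013 -0.0021]
```

Request:
servo_tool --steps "0.8 0 0 0 0 0 0;0 0 0 0 0 0 0;0 0 0 0 0 0 0;0 0 0 0 0 0 0;0 0 0 0 0 0 0;0 0 0 0 0 0 0;0 0 0 0 0 0 0;0 0 0 0 0 0 0"

```text
t: 12.35
eef_pos: [569.4, 176.3, 237.9]
tcp_rot: [2.078, 1.568, 0.423]
ft_force: [-0.6, 0.1, -2.4]
opening: 0.101
```

```bash
python3 st.py
```

```text
t 12.35 TCP stand [ 45.75 -20.13 237.94] F [-0.57  0.08 -2.45] M [-0.056 -0.056  0.012] op 0.101 rot err(tool) [-0.0025 -0.0014 -0.0025]
```

Run:
```python
from h import *;from cell import *
n="wrist";p,d=read_camera(n); cv2.imwrite("pics/w3.png",p); np.save("pics/w3.npy",d);c=get_calibration(n);np.savez("pics/w3c.npz",**c)
si,_=read_camera("side")
cv2.imwrite("pics/z4.png",np.hstack([cv2.resize(si[210:300,210:300],(480,480),interpolation=2),p[:,170:490]]))
W=cloud(d,c)
```

```text
(no output)
```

View pics/z4.png

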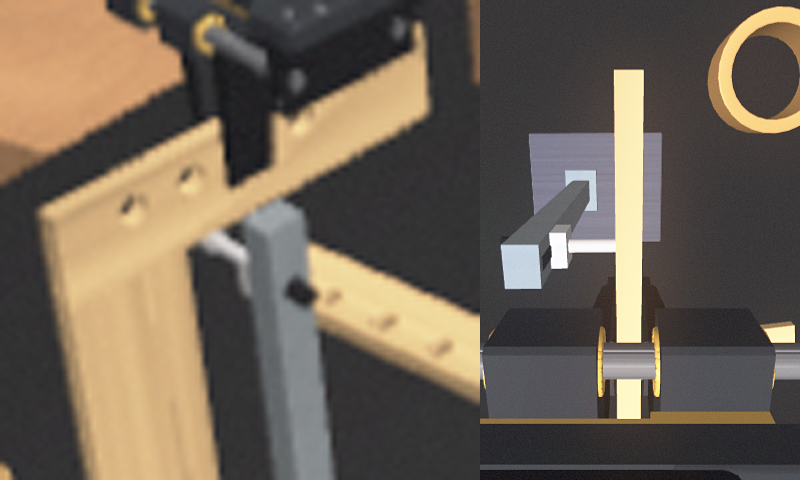

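Request:
servo_tool --steps "0.9 0 0 0 0 0 0;0 0 0 0 0 0 0;0 0 0 0 0 0 0;0 0 0 0 0 0 0;0 0 0 0 0 0 0;0 0 0 0 0 0 0;0 0 0 0 0 0 0;0 0 0 0 0 0 0"

```text
t: 13.25
eef_pos: [569.5, 176.2, 237.8]
tcp_rot: [2.005, 1.567, 0.35]
ft_force: [-1.2, 0.4, -0.1]
opening: 0.107
```

```bash
python3 st.py
```

```text
t 13.25 TCP stand [ 45.79 -20.17 237.79] F [-1.2   0.38 -0.13] M [-0.123  0.054  0.001] op 0.107 rot err(tool) [-0.0024 -0.0015 -0.0033]
```

Request:
servo_tool --steps "0.9 0 0 0 0 0 0;0 0 0 0 0 0 0;0 0 0 0 0 0 0;0 0 0 0 0 0 0;0 0 0 0 0 0 0;0 0 0 0 0 0 0;0 0 0 0 0 0 0;0 0 0 0 0 0 0"

```text
t: 14.05
eef_pos: [569.5, 176.3, 237.7]
tcp_rot: [1.993, 1.566, 0.338]
ft_force: [-1.5, -1.1, 1.9]
opening: 0.104
```

```bash
python3 st.py
```

```text
t 14.05 TCP stand [ 45.78 -20.14 237.68] F [-1.53 -1.09  1.94] M [-0.127  0.182  0.082] op 0.104 rot err(tool) [-0.0024 -0.0018 -0.004 ]
```

Request:
servo_tool --steps "-2 0 0 0 0 0.003 0;0 0 0 0 0 0 0;0 0 3.5 0 0 0 0;0 0 3.5 0 0 0 0;0 0 0 0 0 0 0;0 0 0 0 0 0 0;0 0 0 0 0 0 0;0 0 0 0 0 0 0"

```text
t: 14.85
eef_pos: [568.8, 168.4, 238.6]
tcp_rot: [1.793, 1.565, 0.138]
ft_force: [-0.0, 0.2, -2.0]
opening: 0.103
```

```bash
python3 st.py
```

```text
t 14.85 TCP stand [ 45.76 -28.05 238.56] F [-0.03  0.22 -2.04] M [-0.084 -0.079  0.015] op 0.103 rot err(tool) [-0.0028 -0.0013 -0.006 ]
```

Request:
servo_tool --steps "0 0 0.9 0 0 0 0;0 0 0 0 0 0 0;0 0 0 0 0 0 0;0 0 0 0 0 0 0;0 0 0 0 0 0 0;0 0 0 0 0 0 0;0 0 0 0 0 0 0;0 0 0 0 0 0 0"

```text
t: 15.65
eef_pos: [568.7, 167.6, 238.5]
tcp_rot: [1.797, 1.565, 0.141]
ft_force: [0.8, -0.2, -1.8]
opening: 0.107
```

```bash
python3 st.py
```

```text
t 15.65 TCP stand [ 45.74 -28.82 238.55] F [ 0.85 -0.16 -1.83] M [-0.109 -0.087  0.019] op 0.107 rot err(tool) [-0.0025 -0.0014 -0.006 ]
```

Request:
servo_tool --steps "0 0 0.9 0 0 0 0;0 0 0 0 0 0 0;0 0 0 0 0 0 0;0 0 0 0 0 0 0;0 0 0 0 0 0 0;0 0 0 0 0 0 0;0 0 0 0 0 0 0;0 0 0 0 0 0 0"

```text
t: 16.45
eef_pos: [568.6, 166.7, 238.6]
tcp_rot: [1.798, 1.565, 0.142]
ft_force: [-0.4, -0.3, -2.2]
opening: 0.103
```

```bash
python3 st.py
```

```text
t 16.45 TCP stand [ 45.73 -29.8  238.57] F [-0.41 -0.35 -2.25] M [-0.135 -0.132 -0.005] op 0.103 rot err(tool) [-0.0025 -0.0014 -0.0061]
```

Request:
servo_tool --steps "0 0 0.9 0 0 0 0;0 0 0 0 0 0 0;0 0 0 0 0 0 0;0 0 0 0 0 0 0;0 0 0 0 0 0 0;0 0 0 0 0 0 0;0 0 0 0 0 0 0;0 0 0 0 0 0 0"

```text
t: 17.25
eef_pos: [568.6, 165.7, 238.6]
tcp_rot: [1.797, 1.564, 0.142]
ft_force: [0.4, -0.3, -1.9]
opening: 0.106
```

```bash
python3 st.py
```

```text
t 17.25 TCP stand [ 45.76 -30.77 238.58] F [ 0.39 -0.33 -1.9 ] M [-0.048 -0.093 -0.052] op 0.106 rot err(tool) [-0.0025 -0.0014 -0.0061]
```

Request:
servo_tool --steps "0 0 0.9 0 0 0 0;0 0 0 0 0 0 0;0 0 0 0 0 0 0;0 0 0 0 0 0 0;0 0 0 0 0 0 0;0 0 0 0 0 0 0;0 0 0 0 0 0 0;0 0 0 0 0 0 0"

```text
t: 18.05
eef_pos: [568.5, 165.4, 238.5]
tcp_rot: [1.976, 1.564, 0.32]
ft_force: [-0.7, 1.1, -1.7]
opening: 0.104
```

```bash
python3 st.py
```

```text
t 18.05 TCP stand [ 45.73 -31.1  238.52] F [-0.73  1.12 -1.66] M [ 0.248 -0.147 -0.004] op 0.104 rot err(tool) [-0.0026 -0.0026 -0.0062]
```

Request:
servo_tool --steps "0 0 0.9 0 0 0 0;0 0 0 0 0 0 0;0 0 0 0 0 0 0;0 0 0 0 0 0 0;0 0 0 0 0 0 0;0 0 0 0 0 0 0;0 0 0 0 0 0 0;0 0 0 0 0 0 0"

```text
t: 18.85
eef_pos: [568.5, 165.2, 238.5]
tcp_rot: [2.178, 1.563, 0.523]
ft_force: [0.2, 2.3, -2.3]
opening: 0.103
```

```bash
python3 st.py
```

```text
t 18.85 TCP stand [ 45.71 -31.22 238.47] F [ 0.17  2.33 -2.34] M [ 0.434 -0.176 -0.   ] op 0.103 rot err(tool) [-0.0027 -0.0044 -0.0064]
```

Request:
servo_tool --steps "0 0 -2.2 0 0 0 0;-2 0 0 -0.003 -0.001 -0.006 0;0 8 0 0 0 0 0;0 10 0 0 0 0 0;0 0 0 0 0 0 0;12 0 0 0 0 0 0;12 0 0 0 0 0 0;12 0 0 0 0 0 0"

```text
t: 19.65
eef_pos: [589.0, 164.9, 203.0]
tcp_rot: [2.341, 1.568, 0.688]
ft_force: [0.2, 0.5, -2.7]
opening: 0.104
```

```bash
python3 st.py
```

```text
t 19.65 TCP stand [ 66.16 -29.91 202.95] F [ 0.2   0.49 -2.66] M [-0.1   -0.09  -0.025] op 0.104 rot err(tool) [ 0.0004 -0.0017 -0.0018]
```

Request:
servo_tool --steps "1.7 0 -1.1 0 -0.0015 -0.002 0;0 0 0 0 0 0 0;0 0 0 0 0 0 0;0 0 0 0 0 0 0;0 0 0 0 0 0 0;0 0 0 0 0 0 0;0 0 0 0 0 0 0;0 0 0 0 0 0 0"

```text
t: 20.45
eef_pos: [588.3, 166.1, 199.5]
tcp_rot: [-1.394, 1.568, -3.046]
ft_force: [-0.2, 0.6, -1.3]
opening: 0.1
```

Run:
```python
from st import *
s=rep()
n="wrist";p,d=read_camera(n); cv2.imwrite("pics/w4.png",p);c=get_calibration(n)
si,_=read_camera("side")
cv2.imwrite("pics/z5.png",np.hstack([cv2.resize(si[210:310,200:300],(480,480),interpolation=2),p[:,170:490]]))
W=cloud(d,c)
w=W[60:320,298:340].reshape(-1,3);p=w[(w[:,2]>215)&(w[:,2]<245)]
e=(p[:,:2]-O)
x=e@U;y=e@V
A=np.polyfit(y,x,1);B=np.polyfit(y,p[:,2],1);print("yaw rel",-A[0],"tilt",B[0],"top z at y=0",B[1],"x",A[1],"yend",np.percentile(y,99.5))
q=W.reshape(-1,3);e=q[:,:2]-O;x=e@U;y=e@V
k=(x>20)&(x<50)&(abs(y)<12)&(q[:,2]>195)&(q[:,2]<235)
for a in (20,25,30,35,42,45):
    m=k&(x>=a)&(x<a+5 if a<40 else x<a+3);print(a,m.sum(),y[m].min(),y[m].max(),np.percentile(q[m,2],95))
```

```text
t 20.45 TCP stand [ 65.34 -28.71 199.53] F [-0.18  0.55 -1.25] M [-0.085 -0.04   0.001] op 0.1 rot err(tool) [0.0007 0.0005 0.0026]
yaw rel 0.0008219015941166968 tilt -0.006652810010649638 top z at y=0 226.09434717529712 x 65.26209441811983 yend 66.37179282870025
20 207 -3.758601347036878 2.9340696479887924 216.97178728908594
25 212 -3.9806471637699716 3.0186524658477447 216.9221525599667
30 207 -3.8342595728904962 2.9845105739131004 216.77843647960273
35 212 -3.735190128741232 2.8482799297590824 216.82250287638686
42 193 -5.66758503960106 4.635968273115488 218.74309854540587
45 198 -5.614450221107548 4.8928097521019716 218.7264592529515
```

View pics/z5.png

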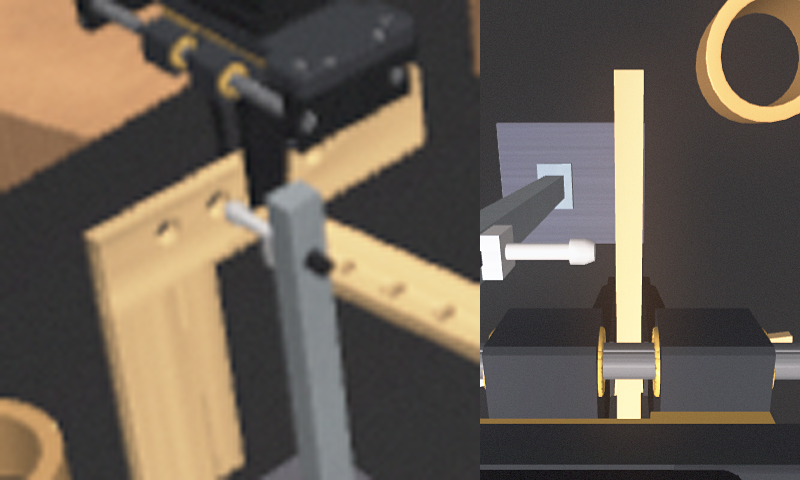

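Run:
```python
from h import *
for f,lo,hi in (("wrist2",300,345),("w3",245,290)):
    c=np.load(f"pics/{f}c.npz");W=cloud(np.load(f"pics/{f}.npy"),c)
    w=W[60:320,298:340].reshape(-1,3);p=w[(w[:,2]>lo)&(w[:,2]<hi)]
    B=np.polyfit(p[:,1],p[:,2],1);print(f,"tilt",B[0],len(p),"top z mid",np.median(p[:,2]))
    print(c["R"][2])
```

```text
wrist2 tilt 0.006650813817814365 7448 top z mid 319.6445677841056
[-0.02338524 -0.26864718 -0.96295474]
w3 tilt 0.0076207418930501905 7445 top z mid 264.3334203098939
[-0.01999895 -0.26722501 -0.96342661]
```

Request:
servo_tool --steps "-1.9 0 -0.3 0 0.004 0.002 0;0 0 0 0 0 0 0;0 0 0 0 0 0 0;0 0 0 0 0 0 0;0 0 0 0 0 0 0;0 0 0 0 0 0 0;0 0 0 0 0 0 0;0 0 0 0 0 0 0"

```text
t: 21.35
eef_pos: [588.3, 166.4, 201.5]
tcp_rot: [-2.967, 1.567, 1.664]
ft_force: [0.4, 0.6, -1.9]
opening: 0.101
```

```bash
python3 st.py
```

```text
t 21.35 TCP stand [ 65.32 -28.43 201.5 ] F [ 0.39  0.6  -1.9 ] M [-0.07  -0.05   0.036] op 0.101 rot err(tool) [ 0.0006 -0.0038  0.0007]
```

Request:
servo_tool --steps "0 -2.5 0 0 0 0 0;0 -2.5 0 0 0 0 0;0 -2 0 0 0 0 0;0 0 0 0 0 0 0;0 0 0 0 0 0 0;0 -1 0 0 0 0 0;0 -1 0 0 0 0 0;0 0 0 0 0 0 0"

```text
t: 22.15
eef_pos: [578.4, 167.2, 201.5]
tcp_rot: [-2.953, 1.567, 1.678]
ft_force: [1.1, 0.2, -2.1]
opening: 0.103
```

```bash
python3 st.py
```

```text
t 22.15 TCP stand [ 55.38 -28.41 201.51] F [ 1.08  0.22 -2.14] M [-0.104 -0.135 -0.02 ] op 0.103 rot err(tool) [ 0.0007 -0.0038  0.0007]
```

Request:
servo_tool --steps "0 -1 0 0 0 0 0;0 0 0 0 0 0 0;0 -1 0 0 0 0 0;0 0 0 0 0 0 0;0 -1 0 0 0 0 0;0 0 0 0 0 0 0;0 0 0 0 0 0 0;0 0 0 0 0 0 0"

```text
t: 22.95
eef_pos: [575.2, 167.5, 201.5]
tcp_rot: [-2.979, 1.567, 1.652]
ft_force: [0.7, -0.3, -1.9]
opening: 0.102
```

```bash
python3 st.py
```

```text
t 22.95 TCP stand [ 52.18 -28.4  201.53] F [ 0.71 -0.31 -1.9 ] M [-0.063 -0.07   0.004] op 0.102 rot err(tool) [ 0.0007 -0.0038  0.0006]
```

Request:
servo_tool --steps "0 -1.2 0 0 0 0 0;0 0 0 0 0 0 0;0 -1.2 0 0 0 0 0;0 0 0 0 0 0 0;0 -1.2 0 0 0 0 0;0 0 0 0 0 0 0;0 0 0 0 0 0 0;0 0 0 0 0 0 0"

```text
t: 23.75
eef_pos: [571.2, 167.8, 201.6]
tcp_rot: [-2.976, 1.567, 1.655]
ft_force: [0.4, -0.4, -2.3]
opening: 0.105
```

```bash
python3 st.py
```

```text
t 23.75 TCP stand [ 48.23 -28.41 201.56] F [ 0.39 -0.42 -2.3 ] M [-0.098 -0.067  0.005] op 0.105 rot err(tool) [ 0.0008 -0.0038  0.0006]
```

Request:
servo_tool --steps "0 -2 0 0 0 0 0;0 -2 0 0 0 0 0;0 -2 0 0 0 0 0;0 -2 0 0 0 0 0;0 0 0 0 0 0 0;0 0 0 0 0 0 0;0 0 0 0 0 0 0;0 0 0 0 0 0 0"

```text
t: 24.55
eef_pos: [562.5, 168.6, 201.6]
tcp_rot: [-3.004, 1.567, 1.627]
ft_force: [0.1, -0.6, -2.7]
opening: 0.104
```

```bash
python3 st.py
```

```text
t 24.55 TCP stand [ 39.46 -28.4  201.63] F [ 0.09 -0.58 -2.67] M [-0.12  -0.13   0.032] op 0.104 rot err(tool) [ 0.0008 -0.0038  0.0005]
```

Request:
servo_tool --steps "0 -2 0 0 0 0 0;0 -2 0 0 0 0 0;0 -2 0 0 0 0 0;0 -2 0 0 0 0 0;0 -2 0 0 0 0 0;0 0 0 0 0 0 0;0 0 0 0 0 0 0;0 0 0 0 0 0 0"

```text
t: 25.35
eef_pos: [551.6, 169.5, 201.7]
tcp_rot: [-3.024, 1.567, 1.607]
ft_force: [-0.1, -0.0, -2.2]
opening: 0.103
```

Run:
```python
from st import *
rep()
p,d=read_camera("wrist");si,_=read_camera("side")
cv2.imwrite("pics/z6.png",np.hstack([cv2.resize(si[210:310,200:300],(480,480),interpolation=2),p[:,170:490]]))
```

```text
t 25.35 TCP stand [ 28.5  -28.4  201.69] F [-0.07 -0.02 -2.23] M [-0.107  0.    -0.045] op 0.103 rot err(tool) [ 0.0008 -0.0039  0.0005]
```

View pics/z6.png

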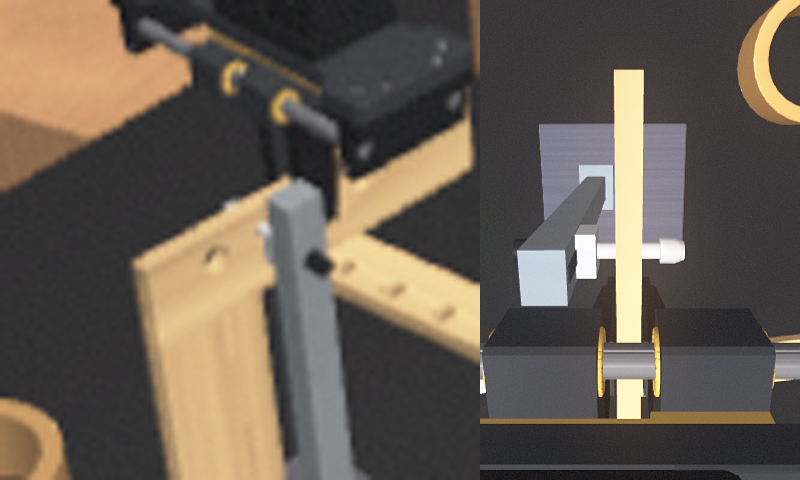

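Request:
servo_tool --steps "0.9 0 0 0 0 0 0;0 0 0 0 0 0 0;0.9 0 0 0 0 0 0;0 0 0 0 0 0 0;0 0 0 0 0 0 0;0 0 0 0 0 0 0;0 0 0 0 0 0 0;0 0 0 0 0 0 0"

```text
t: 26.25
eef_pos: [551.7, 169.4, 199.6]
tcp_rot: [-2.978, 1.567, 1.653]
ft_force: [-0.0, -0.2, -1.7]
opening: 0.105
```

```bash
python3 st.py
```

```text
t 26.25 TCP stand [ 28.65 -28.44 199.55] F [-0.05 -0.21 -1.69] M [-0.134 -0.079 -0.003] op 0.105 rot err(tool) [ 0.0006 -0.0038  0.0006]
```

Request:
servo_tool --steps "0.9 0 0 0 0 0 0;0 0 0 0 0 0 0;0 0 0 0 0 0 0;0 0 0 0 0 0 0;0 0 0 0 0 0 0;0 0 0 0 0 0 0;0 0 0 0 0 0 0;0 0 0 0 0 0 0"

```text
t: 27.05
eef_pos: [551.7, 169.4, 198.6]
tcp_rot: [-3.0, 1.567, 1.631]
ft_force: [0.3, -1.0, -2.6]
opening: 0.104
```

```bash
python3 st.py
```

```text
t 27.05 TCP stand [ 28.64 -28.43 198.63] F [ 0.31 -0.97 -2.55] M [-0.077 -0.134  0.034] op 0.104 rot err(tool) [ 0.0006 -0.0039  0.0006]
```

Request:
servo_tool --steps "0.9 0 0 0 0 0 0;0 0 0 0 0 0 0;0 0 0 0 0 0 0;0 0 0 0 0 0 0;0 0 0 0 0 0 0;0 0 0 0 0 0 0;0 0 0 0 0 0 0;0 0 0 0 0 0 0"

```text
t: 27.85
eef_pos: [551.8, 169.4, 197.9]
tcp_rot: [-3.082, 1.567, 1.549]
ft_force: [0.0, -0.6, -1.6]
opening: 0.101
```

```bash
python3 st.py
```

```text
t 27.85 TCP stand [ 28.71 -28.41 197.86] F [ 0.02 -0.58 -1.64] M [-0.067 -0.025  0.004] op 0.101 rot err(tool) [ 0.0006 -0.004   0.0002]
```

Request:
servo_tool --steps "0.8 0 0 0 0 0 0;0 0 0 0 0 0 0;0 0 0 0 0 0 0;0 0 0 0 0 0 0;0 0 0 0 0 0 0;0 0 0 0 0 0 0;0 0 0 0 0 0 0;0 0 0 0 0 0 0"

```text
t: 28.65
eef_pos: [551.8, 169.4, 197.8]
tcp_rot: [3.015, 1.567, 1.363]
ft_force: [-1.9, -0.5, 0.4]
opening: 0.104
```

```bash
python3 st.py
```

```text
t 28.65 TCP stand [ 28.77 -28.39 197.77] F [-1.86 -0.55  0.41] M [-0.063  0.03   0.003] op 0.104 rot err(tool) [ 0.0007 -0.0042 -0.0005]
```

Request:
servo_tool --steps "0 0 0 0 0 0 14;0 0 0 0 0 0 18;0 0 0 0 0 0 22;0 0 0 0 0 0 26;0 0 0 0 0 0 26;0 0 0 0 0 0 26;0 0 0 0 0 0 26;0 0 0 0 0 0 26"

```text
t: 29.45
eef_pos: [552.3, 169.6, 197.8]
tcp_rot: [2.805, 1.566, 1.153]
ft_force: [0.5, -0.9, -0.7]
opening: 0.273
```

Run:
```python
from st import *
rep()
p,d=read_camera("wrist");si,_=read_camera("side")
cv2.imwrite("pics/z7.png",np.hstack([cv2.resize(si[210:310,200:300],(480,480),interpolation=2),p[:,170:490]]))
```

```text
t 29.45 TCP stand [ 29.24 -28.22 197.82] F [ 0.5  -0.93 -0.66] M [ 0.005 -0.135 -0.031] op 0.273 rot err(tool) [ 0.0006 -0.0046 -0.0016]
```

View pics/z7.png

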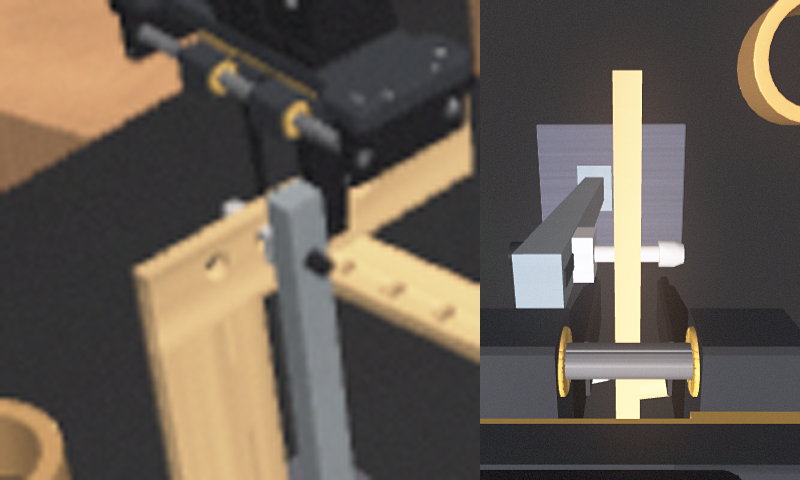

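Request:
servo_tool --steps "-4 0 0 0 0 0 26;-6 0 0 0 0 0 26;-8 0 0 0 0 0 26;-8 0 0 0 0 0 26;-10 0 0 0 0 0 26;-15 0 0 0 0 0 26;-20 0 0 0 0 0 26;-20 0 0 0 0 0 26"

```text
t: 30.35
eef_pos: [551.5, 169.0, 294.3]
tcp_rot: [-2.996, 1.567, 1.635]
ft_force: [-0.1, -0.1, -0.7]
opening: 0.275
```

Request:
servo_tool --steps "-20 0 0 0 0 0 26;-20 0 30 0 0 0 26;0 0 40 0 0 0 26;0 0 40 0 0 0 26;0 0 40 0 0 0 26;0 0 0 0 0 0 26;0 0 0 0 0 0 26;0 0 0 0 0 0 26"

```text
t: 31.15
eef_pos: [539.0, 15.3, 345.2]
tcp_rot: [2.016, 1.559, 0.366]
ft_force: [0.6, 0.7, -0.5]
opening: 0.272
```

Run:
```python
from st import *
rep()
p,d=read_camera("wrist");si,ds=read_camera("side");t,dt=read_camera("top")
W=cloud(ds,get_calibration("side"));np.save("pics/sf.npy",W)
cv2.imwrite("pics/z8.png",np.hstack([cv2.resize(si[210:330,190:290],(400,480),interpolation=2),cv2.resize(t[160:280,190:290],(400,480),interpolation=2)]))
cv2.imwrite("pics/w8.png",p)
W=cloud(dt,get_calibration("top"));k=W[150:290,180:310].reshape(-1,3);e=k[:,:2]-[523.4,203.7];x=e@U;y=e@V
m=(k[:,2]>215)&(k[:,2]<245)&(abs(y)<150)&((abs(y)>15))&(x>10)&(x<60)
if m.sum()>10:
    print(m.sum(),np.polyfit(y[m],k[m,2],1),np.polyfit(y[m],x[m],1),y[m].min(),y[m].max())
```

```text
t 31.15 TCP stand [  28.59 -183.03  345.17] F [ 0.63  0.7  -0.53] M [ 0.021 -0.097 -0.033] op 0.272 rot err(tool) [ 0.0026 -0.0053 -0.011 ]
200 [4.42549983e-03 2.24186655e+02] [4.24014457e-03 2.90371181e+01] -125.58689139186453 68.10571127876156
```

View pics/z8.png

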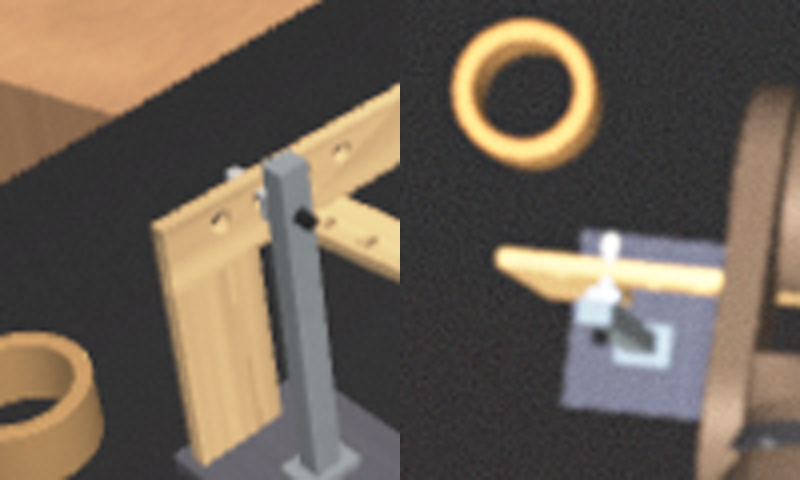

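Request:
servo_tool --steps "0 0 0 0 0 0 26;0 0 0 0 0 0 26;0 0 0 0 0 0 26;0 0 0 0 0 0 26;0 0 0 0 0 0 26;0 0 0 0 0 0 26;0 0 0 0 0 0 26;0 0 0 0 0 0 26"

```text
t: 32.1
eef_pos: [539.1, 17.9, 344.4]
tcp_rot: [2.085, 1.56, 0.439]
ft_force: [-0.0, 0.1, 0.0]
opening: 0.278
```

Run:
```python
from st import *
rep()
t,dt=read_camera("top")
W=cloud(dt,get_calibration("top"));k=W[150:290,180:310].reshape(-1,3);e=k[:,:2]-[523.4,203.7];x=e@U;y=e@V
m=(k[:,2]>215)&(k[:,2]<245)&(abs(y)<150)&((abs(y)>15))&(x>10)&(x<60)
print(m.sum(),np.polyfit(y[m],k[m,2],1),np.polyfit(y[m],x[m],1),y[m].min(),y[m].max())
print(order.job_done())
```

```text
t 32.1 TCP stand [  28.48 -180.43  344.41] F [-0.03  0.07  0.05] M [-0.046 -0.024 -0.027] op 0.278 rot err(tool) [ 0.007  -0.0055 -0.0097]
188 [-5.45886446e-03  2.24083867e+02] [4.43374246e-03 2.92367591e+01] -125.80202098380119 68.63225380524744
the job is handed in; nothing more can be done
None
```

The marker hangs level on the peg's neck by hole 2, the one above its centre of mass. I handed the job in at about 32 s; no verdict was reported.

**How it was done:** I lifted the marker out of the holder. I then found the peg by touching its head lightly, first with the underside of the bar and then with the inner side of the leg (about 4 N at most). After that I passed hole 2 over the head with no force showing above the noise, set it down on the neck, let go and backed off.

**Last checks (top camera, about 2 mm calibration):**

| Check | Measured | Allowed |
|---|---|---|
| Level | within about 0.006 rad | 0.14 rad |
| Board centre along the peg (stand x) | about 29 mm | 16–39 mm |
| Hole height | about 209 mm | 197–238 mm |
| Hole sideways | about 1 mm | 7 mm |
| Wrist force, gripper clear | about zero | – |

- **Stillness:** two top readings about 1 s apart agreed to within noise (tilt +0.004, then −0.005 rad). I did not measure speed directly.
- **Where readings disagreed:** camera and touch differed by about 0.5 mm in peg height and up to 0.9 mm sideways, so I used values in between. The wrist camera also showed the marker's tilt in the grip change by about 0.013 rad after the touching; I corrected for most of this before threading.
- **Other objects:** I touched none of them knowingly and saw none displaced in the views I took near the stand. I did not re-measure where they stand.

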